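# Sheathe the carbide scribe and cap its tube

### The arm

A 6-joint arm with a two-finger parallel gripper is mounted at the origin on the work surface. World frame = base frame: x ahead of the robot, y to its left, z up, the work surface at z = 0. Lengths are in mm, angles in rad, forces in N, time in s.
With the tool pointing down it reaches from about 400 to 925 mm from the base axis. Payload 12.5 kg.
Tool frame: the origin (TCP) lies midway between the tips of the shut fingers; the grasp point (between the pads) lies 19 mm behind it; z points along the fingers, y is the line along which they close (so a half turn about z gives the same grasp; the last joint's range is limited). The gripper opens to 95 mm and grips with 3 to 60 N. Pads are 20 mm wide; open, the fingers measure 119 mm over their backs; the gripper's body (75 mm by 180 mm) begins 59 mm behind the grasp point.
Start: joints at [-1.34, 0.491, 1.559, -0, 1.092, -0.106], TCP at [206.566, -589.896, 214.661] pointing down, gripper open.
Joint ranges: [-3.1, 3.1], [-0.84, 2.19], [0.05, 2.79], [-1.13, 4.28], [0.06, 2.93], [-2.69, 2.69]. Speed limits (rad/s): [2.22, 2.22, 2.79, 3.14, 3.14, 3.14].

### API

Orientations are given as [roll, pitch, yaw] about the fixed x, y, z axes, in that order (R = Rz(yaw) Ry(pitch) Rx(roll)).
In Python, from cell import state, read_camera, camera_info, env gives the robot as it stands.
- The arm moves only by the tool move_arm, never from a script. Its argument "commands" is a list of rows, each a list of 3 entries, a list of its own where there are three numbers: the shift along the world's x, y, z in cm, then the turn, a rotation vector about the world's x, y, z in degrees, then the opening, from 0 (shut) to 1 (fully open). A call has 1 to 10 rows; each row shifts and turns the commanded pose from where the row before left it; what a row does not reach is not made up. A row lasts 1/10 s, in which the tool goes at most 50 mm and 8.59 degrees, less where a joint would pass 70% of its speed; a pose out of reach is approached as far as the arm can. A call with a gripper value outside its range is refused whole. The fingers move at their own pace and stop on an object; the grip force is fixed at half the most. Time passes only in rows, so rows that do not move let the fingers close. It gives the time, the measured TCP pose, the force, the opening and the grip force at its end, in the units of the state.
- state(): the state, without advancing time (a new reading comes with each control period).
- read_camera(name): name is "side" or "top"; returns the picture (384x512x3 uint8, blue, green, red); there is no depth.
- camera_info(name): a dict with "K" (3x3 intrinsics, pixels), "cam_to_world" (4x4, takes a point from camera to world coordinates). Camera axes: x right, y down, z forward; pixel columns grow to the right and rows downward; lengths in mm; the calibration is good to about 2 mm. A picture is of the moment at which its call begins. camera_info takes no time and is no camera call.
- env.job_done(): hands the job in; it is judged then, once.
The state is a dict: "t": time; "joints": joint angles; "qvel": joint speeds; "tau": joint torques, N m; "eef_pos": TCP position; "tcp_rot": TCP orientation; "ft_force": force on the tool from outside, world axes, zero at the start; "moment": the same for the moment, N m; "opening": opening from 0.0 (shut) to 1.0 (fully open); "grip_force": force on a finger pad.
Only numpy, scipy, OpenCV 4.12 (cv2) and the standard library are available. Lean on these libraries where they do the work, as an engineer would, in place of code of your own. Each camera call takes 0.05 s, during which the arm holds its last target. There are 200 camera calls.

### The job

Put the fossil scribe away: take the slim bare-metal rod out of the leaning tool stand, lower it point-down all the way into the one open tube of the rack, then put the tall slim cap over its end so that the cap sits squarely down on the tube's shoulder. The carbide point is brittle, so do not drop it in, ram it or touch the bench with it, and leave the brush, stones, bottles and everything else where they are.

Things in the scene. Friction and masses are not known exactly. Their poses are not given: they have to be found in the camera images.
- scribe: the scribe: round bare-aluminium rod, 130 mm long, 10 mm in diameter, its lowest 44 mm a steel needle 5 mm thick that ends in a point; 35 g. Origin at the point, z axis along the rod to its blunt end (z = 130 mm). It starts point down in a sleeve of the tool stand, leaning 15 degrees, its top 50 mm out of the sleeve
- tube: the open clear plastic tube, standing fixed in the rack, upright. Origin at the centre of its underside, z up. Body 29 mm in diameter up to the shoulder at z = 85 mm, then a neck 20 mm in diameter up to the mouth at z = 105 mm. Bore 14 mm in diameter, floor at z = 5 mm: fully in, the scribe stands 30 mm out of the mouth
- tube_mouth (a point): centre of the open tube's mouth (105 mm above the tube's origin), z up
- tube_b: a capped tube in the rack, fixed: 29 mm in diameter, 143 mm tall with its cap; origin at the centre of its underside. Leave it
- tube_c: the other capped tube in the rack, the same. Leave it
- rack: wooden tube rack, fixed: 70 mm (x) by 181 mm (y) by 58 mm high, origin at the centre of its underside; the three tubes stand on its floor at height 14 mm, at y = -48, 0 and +48 mm, the open one at any of the three
- stand: wooden tool stand, fixed: base 100 mm (x) by 120 mm (y) by 21 mm, origin at the centre of its underside. Two grey sleeves (21 mm outside, 13 mm bore, 85 mm long) at y = -26 and +26 mm lean 15 degrees towards the stand's own -x; their mouths are at x = -2 mm, z = 107 mm. The scribe is in one, the brush in the other
- brush: dark wooden brush, 156 mm long, in the stand's other sleeve: 10 mm handle like the scribe's, brown bristles 15 mm thick at its upper end; origin at its lower end, z axis towards the bristles. Leave it
- cap: the tall slim white cap, a cup turned open end down: 29 mm in diameter, 58 mm tall, inside 24 mm in diameter and 54 mm deep, 20 g. Origin at the centre of its open rim, z axis towards its closed end. It starts standing on the bench on its open rim. When on, its rim rests on the tube's shoulder: its origin is 85 mm above the tube's origin
- jar_lid: wide low white disc, a jar's lid: 46 mm in diameter, 26 mm tall, origin at the centre of its underside. Not the cap; leave it
- stone_a: reddish stone, 56 x 46 x 34 mm, origin under its centre. Leave it
- stone_b: reddish stone, 50 x 52 x 40 mm, origin under its centre. Leave it
- bone_piece: pale piece of fossil bone, 58 x 36 x 28 mm, origin under its centre. Leave it
- case: black plastic case, 60 x 38 x 24 mm, origin at the centre of its underside. Leave it
- glue: white glue bottle, 44 mm in diameter, 120 mm tall, origin at the centre of its underside. Leave it
- solvent: clear bottle, 56 mm in diameter, 150 mm tall, origin at the centre of its underside. Leave it
Not all that is in view belongs to the job. Leave any blue look-alike of the cap alone.

How it is judged:
By the outcome, as a careful person would: the job done as asked, in the order asked, and still so for the second after the job is handed in, with the robot touching nothing.
It also fails if it takes over 72 s, if anything falls off the work surface, if the arm or the gripper's body presses on something with over 40 N, if the wrist force passes 120 N, or if a joint passes its speed limit or range.

## Working session

There is one attempt and no reset: what is moved stays moved. The work goes in short steps, Python scripts to look and compute and a tool call to move; the robot and the scene stay as the last step left them, time stands still between calls to the robot, and variables do not carry over. Pictures are saved under pics/ and viewed, at most 13 in all, crops included, and the job is handed in when it is done.

Besides the shell and the picture viewer there is one more tool, called after "Call:" by a JSON object that holds its "fn" and its "kwargs", one argument or row to a line. move_arm: Moves the arm, as the interface text tells. Its arguments: {"type":"object","properties":{"commands":{"type":"array"}},"required":["commands"]}

```bash
mkdir -p pics; ls
python3 - <<'E'
from cell import state, read_camera, camera_info
import cv2, numpy as np
for n in("side","top"):
    im=read_camera(n); cv2.imwrite(f"pics/{n}0.png",im)
    cv2.imwrite(f"pics/{n}0v.png",cv2.resize(im,(800,600),interpolation=cv2.INTER_CUBIC))
    c=camera_info(n); print(np.round(c["K"],1).tolist(),np.round(c["cam_to_world"],3).tolist())
print(state())
E
```

```text
pics
[[349.2, 0.0, 255.3], [0.0, 349.2, 190.8], [0.0, 0.0, 1.0]] [[0.86, -0.315, 0.402, 257.874], [-0.51, -0.529, 0.678, -519.508], [-0.001, -0.788, -0.615, 577.871], [0.0, 0.0, 0.0, 1.0]]
[[408.9, 0.0, 252.4], [0.0, 408.9, 187.9], [0.0, 0.0, 1.0]] [[-0.019, -0.997, 0.076, 517.002], [-1.0, 0.019, 0.004, -2.531], [-0.006, -0.076, -0.997, 1032.693], [0.0, 0.0, 0.0, 1.0]]
{'t': 0.1, 'joints': array([-1.33963230e+00,  4.91532665e-01,  1.55941068e+00, -3.00572583e-07,
        1.09168693e+00, -1.05557540e-01]), 'qvel': array([ 0.00158524, -0.00182214, -0.00073555,  0.00152961,  0.00114668,
       -0.00076647]), 'tau': array([ 2.83858390e-03, -6.13622475e+01, -2.58604842e+01,  6.93374849e-02,
        4.70217399e-02, -8.49177104e-05]), 'eef_pos': array([ 206.4919369 , -589.66854641,  214.09180478]), 'tcp_rot': array([-3.14056078e+00, -1.09060525e-04,  3.36721650e-01]), 'ft_force': array([ 0.28107326,  0.04875454, -0.08282024]), 'moment': array([0.01602932, 0.0042146 , 0.01103827]), 'grip_force': 0.0, 'opening': 0.9999244695083009}
```

View pics/side0v.png

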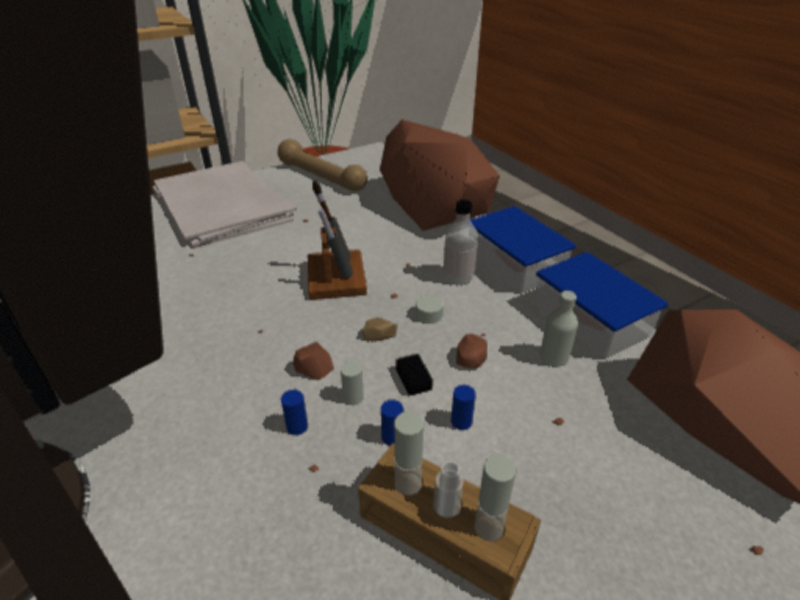

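View pics/top0v.png

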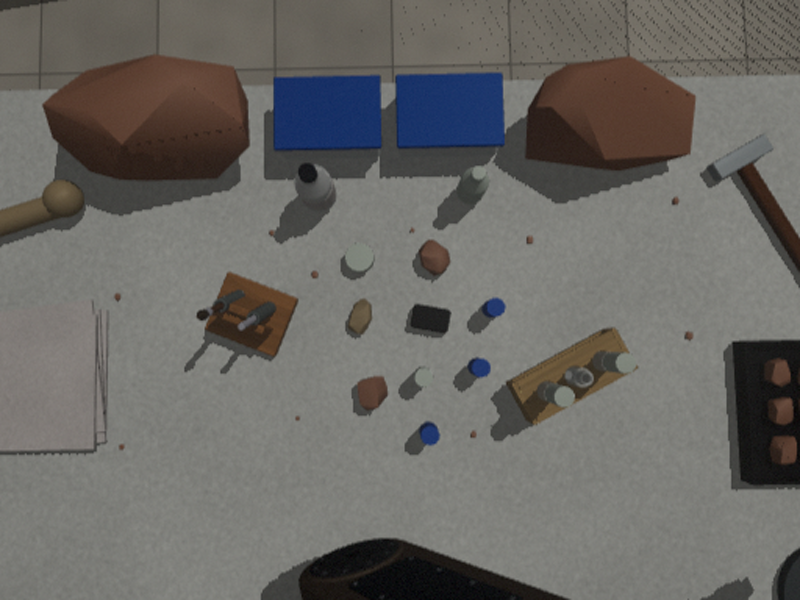

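Side view: stand at (335,250), scribe the grey rod beside the brush; white cap at (351,383); open tube is the middle one at (447,490). Top view: scribe's end at (243,325), cap (422,377), open tube (578,378). Next, a closer look at these.

```bash
cat > h.py <<'E'
import numpy as np, cv2
from cell import state, read_camera, camera_info
CI={n:camera_info(n) for n in("side","top")}
def ray(n,u,v):
    c=CI[n];M=np.array(c["cam_to_world"]);d=M[:3,:3]@np.linalg.inv(np.array(c["K"]))@[u,v,1]
    return M[:3,3],d/np.linalg.norm(d)
def plane(n,u,v,z):
    o,d=ray(n,u,v);return o+d*(z-o[2])/d[2]
def two(ps,pt):
    (o1,d1),(o2,d2)=ray("side",*ps),ray("top",*pt)
    s=np.linalg.lstsq(np.c_[d1,-d2],o2-o1,rcond=None)[0]
    a,b=o1+d1*s[0],o2+d2*s[1];return (a+b)/2,np.linalg.norm(a-b)
def proj(n,p):
    c=CI[n];M=np.linalg.inv(np.array(c["cam_to_world"]));q=np.array(c["K"])@(M[:3,:3]@np.array(p)+M[:3,3]);return q[:2]/q[2]
def crop(im,x,y,w,h,W=400,H=300):
    return cv2.resize(im[y:y+h,x:x+w],(W,H),interpolation=cv2.INTER_CUBIC)
E
python3 - <<'E'
from h import *
s=cv2.imread("pics/side0.png");t=cv2.imread("pics/top0.png")
g=lambda a:cv2.convertScaleAbs(a,alpha=1.3,beta=10)
m=np.vstack([np.hstack([crop(t,115,165,80,60),crop(s,180,105,80,90,267,300),np.zeros((300,133,3),np.uint8)]),
 np.hstack([crop(t,320,200,100,75),crop(s,220,255,136,102)])])
cv2.imwrite("pics/m1.png",g(m))
def blobs(n,im,lo,hi,roi):
    x,y,w,h=roi;k=cv2.inRange(cv2.cvtColor(im[y:y+h,x:x+w],cv2.COLOR_BGR2HSV),lo,hi)
    N,L,S,C=cv2.connectedComponentsWithStats(k)
    for i in range(1,N):
        if S[i][4]>25: 
            p=cv2.minAreaRect(np.argwhere(L==i)[:,::-1].astype(np.float32)+[x,y]) if 0 else cv2.minAreaRect((np.argwhere(L==i)[:,::-1]+[x,y]).astype(np.float32))
            print(n,S[i],C[i]+[x,y],p)
blobs("top rack/stand wood",t,(5,110,40),(20,255,255),(120,150,320,130))
for p in((262,236),(270,242),(275,240)):print(cv2.cvtColor(t[p[1]:p[1]+1,p[0]:p[0]+1],cv2.COLOR_BGR2HSV))
E
```

```text
top rack/stand wood [  12   25   58   53 1378] [162.16110305 200.80478955] ((160.25863647460938, 200.6034393310547), (47.72370147705078, 39.55310821533203), 21.801410675048828)
top rack/stand wood [208  61  73  47 880] [361.79659091 231.77727273] ((363.08544921875, 232.87782287597656), (18.053813934326172, 74.6733627319336), 62.72323989868164)
top rack/stand wood [253  88  26  16 109] [385.50458716 244.05504587] ((383.99041748046875, 243.73248291015625), (7.182782173156738, 28.172468185424805), 61.38954162597656)
top rack/stand wood [221 109  18  12  85] [349.56470588 263.75294118] ((348.441162109375, 263.73529052734375), (6.516946315765381, 19.207839965820312), 59.036251068115234)
[[[ 38   8 130]]]
[[[ 46  21 132]]]
[[[ 51  19 135]]]
```

View pics/m1.png

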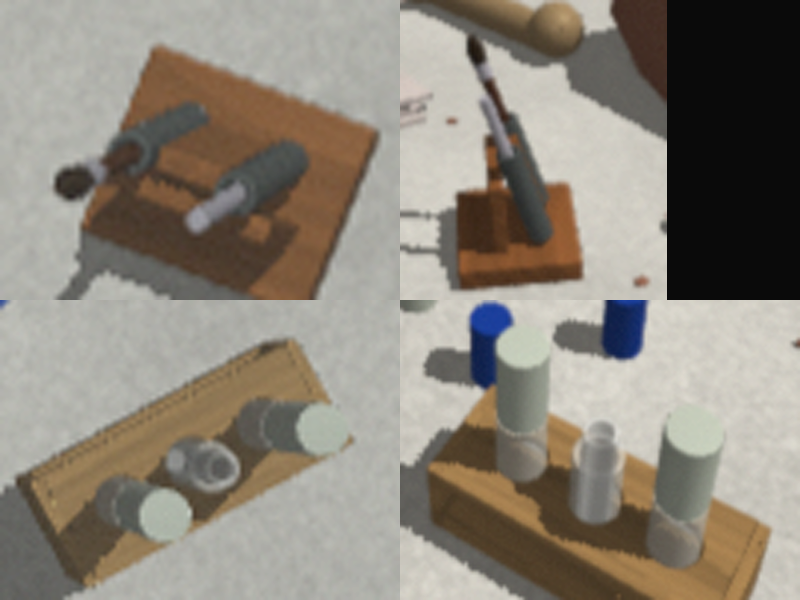

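Top-left crop: scribe end at (198,222), i.e. top px (154.6,209.4); sleeve mouth near (237,190). Side: scribe end at px (205.5,135.6). The middle tube has its mouth at top px (374.3,242) and side px (288.7,299.9).

Run:
```python
from h import *
np.set_printoptions(precision=1,suppress=True)
for k,s,t in(("scribe end",(205.5,135.6),(154.6,209.4)),("sleeve mouth",(212.4,150.6),(162.4,203)),("tube mouth",(288.7,299.9),(374.3,242)),("capL",(262.2,271.3),(361.3,253.8)),("capR",(319.6,299.2),(401,232.3))):
    print(k,*two(s,t))
c=[plane("top",*p,21) for p in((146,174),(190.6,191),(178,225),(131.4,212))]
print("stand",np.array(c)[:,:2].tolist(),np.mean(c,0),[np.linalg.norm(c[i]-c[i-1]) for i in range(4)])
print("caps z157",plane("top",361.3,253.8,157),plane("top",401,232.3,157),"mouth z119",plane("top",374.3,242,119),plane("side",288.7,299.9,119))
# cap
for n,roi in(("top",(255,225,30,35)),("side",(212,225,30,40))):
    im=cv2.imread(f"pics/{n}0.png");x,y,w,h=roi
    g=cv2.cvtColor(im[y:y+h,x:x+w],cv2.COLOR_BGR2GRAY)
    print(n,"\n".join(" ".join("%3d"%v for v in r) for r in g[::1]))
```

```text
scribe end [543.9 212.6 148.7] 4.587771327792145
sleeve mouth [557.9 206.5 103.7] 1.5089455879816334
tube mouth [ 463.1 -268.9  115. ] 4.697763281648302
capL [ 440.5 -228.4  154.4] 3.1678257706006288
capR [ 483.7 -313.4  156.9] 1.416065872045849
stand [[633.8816538908193, 266.1819754634084], [589.3140343106904, 155.2765238264009], [505.82645842048413, 186.97784141928148], [540.0051092658236, 302.24193784726094]] [567.3 227.7  21. ] [np.float64(100.56404187309528), np.float64(119.52527731759373), np.float64(89.30368897838227), np.float64(120.22475659765827)]
caps z157 [ 439.4 -226.9  157. ] [ 483.1 -312.9  157. ] mouth z119 [ 461.3 -266.4  119. ] [ 463.4 -272.1  119. ]
top 129 131 131 127 131 134 134 132 131 128 129 126 128 131 132 131 129 128 127 126 130 133 130 126 128 129 127 128 131 132
128 127 128 128 132 132 131 128 128 126 126 126 132 134 133 131 130 127 123 127 128 131 128 127 126 127 129 130 130 128
129 128 129 125 128 132 130 129 129 129 128 128 132 134 133 131 128 125 124 127 128 129 130 128 128 131 129 130 127 128
132 130 132 129 128 131 130 131 132 130 129 129 132 135 133
[... 7885 characters left out ...]
 146 148 149 141 125 125 125 124 117 119 129 132 138 145 148 149 151 148 144 143 145 145 148 149 151
149 150 150 151 148 147 149 151 148 146 144 144 145 141 140 146 147 145 147 148 149 151 152 147 143 143 145 144 146 148
146 150 152 150 147 148 149 150 150 145 142 144 146 146 147 147 148 147 148 148 149 153 153 151 144 142 143 145 148 150
147 151 152 150 147 147 150 152 151 144 140 143 146 147 147 146 145 146 149 146 147 149 151 151 146 143 143 146 147 149
149 151 152 149 148 146 149 149 148 144 143 144 147 147 147 146 148 149 149 147 146 145 147 149 148 146 145 149 148 147
147 149 150 150 150 149 147 147 145 142 146 146 147 148 147 146 148 147 150 152 149 145 145 148 149 150 148 148 149 148
```

Run:
```python
from h import *
np.set_printoptions(precision=1,suppress=True)
print("cap",plane("top",271.2,240.9,58),plane("side",225,237,58),*two((225,237),(271.2,240.9)))
t=cv2.imread("pics/top0.png");s=cv2.imread("pics/side0.png")
# rod: bright, bluish-grey pixels
def seg(im,x,y,w,h,bmin,dmin):
    r=im[y:y+h,x:x+w].astype(int);k=((r[...,0]-r[...,2]>dmin)&(r.mean(2)>bmin)).astype(np.uint8)
    N,L,S,C=cv2.connectedComponentsWithStats(k,connectivity=8)
    for i in range(1,N):
        if S[i][4]>8:
            p=(np.argwhere(L==i)[:,::-1]+[x,y]).astype(np.float32)
            print(len(p),p.mean(0),"rect",cv2.boxPoints(cv2.minAreaRect(p)).tolist())
print("top");seg(t,145,195,25,22,85,2)
print("side");seg(s,198,128,25,35,85,2)
y=np.array([.373,.928,0]);x=np.array([.928,-.373,0])
c=np.array([564.7,228.8,0]);m=c-2*x-26*y+[0,0,107];e=m+50*(-x*np.sin(.2618)+[0,0,np.cos(.2618)])
print("model mouth",m,proj("top",m),proj("side",m),"end",e,proj("top",e),proj("side",e))
print("end by plane",plane("top",154.6,209.4,155.3),plane("side",205.5,135.6,155.3))
```

```text
cap [464.7 -40.6  58. ] [464.3 -47.7  58. ] [465.6 -41.4  51.8] 2.7290624819494607
top
26 [157.6 205.7] rect [[152.07691955566406, 207.61537170410156], [161.53846740722656, 201.3076934814453], [163.07691955566406, 203.61537170410156], [153.61537170410156, 209.9230499267578]]
side
model mouth [553.1 205.4 107. ] [162.7 204.7] [210.5 150.2] end [541.1 210.2 155.3] [155.4 209.6] [203.7 133.9]
end by plane [541.6 211.9 155.3] [541.4 200.1 155.3]
```

Call:
{"fn": "move_arm", "kwargs": {
  "commands": [
    [[3,2.4,1],[0,0,3],0.5],
    [[3,2.4,1],[0,0,3],0.5],
    [[3,2.4,1],[0,0,3],0.5],
    [[3,2.4,1],[0,0,3],0.5],
    [[3,2.4,1],[0,0,3],0.5],
    [[3,2.4,1],[0,0,3],0.5],
    [[3,2.4,1],[0,0,3],0.5],
    [[3,2.4,1],[0,0,3],0.5]
  ]
}}

```text
t: 0.9
eef_pos: [447.6, -396.6, 294.9]
tcp_rot: [-3.141, 0.0, 0.758]
ft_force: [0.9, -0.7, 0.4]
opening: 0.504
grip_force: 0.0
```

Call:
{"fn": "move_arm", "kwargs": {
  "commands": [
    [[1.1,4,0],[0,0,2.5],0.5],
    [[1.1,4,0],[0,0,2.5],0.5],
    [[1.1,4,0],[0,0,2.5],0.5],
    [[1.1,4,0],[0,0,2.5],0.5],
    [[1.1,4,0],[0,0,2.5],0.5],
    [[1.1,4,0],[0,0,2.5],0.5],
    [[1.1,4,0],[0,0,2.5],0.5],
    [[1.1,4,0],[0,0,2.5],0.5],
    [[1.1,4,0],[0,0,2.5],0.5],
    [[1.1,4,0],[0,0,2.3],0.5]
  ]
}}

```text
t: 1.9
eef_pos: [556.7, 3.8, 294.5]
tcp_rot: [-3.141, 0.0, 1.19]
ft_force: [-0.0, 0.1, 0.7]
opening: 0.5
grip_force: 0.0
```

Call:
{"fn": "move_arm", "kwargs": {
  "commands": [
    [[-0.5,2.7,-0.6],[-0.7,-1.74,0],0.5],
    [[-0.5,2.7,-0.6],[-0.7,-1.74,0],0.5],
    [[-0.5,2.7,-0.6],[-0.7,-1.74,0],0.5],
    [[-0.5,2.7,-0.6],[-0.7,-1.74,0],0.5],
    [[-0.5,2.7,-0.6],[-0.7,-1.74,0],0.5],
    [[-0.5,2.7,-0.6],[-0.7,-1.74,0],0.5],
    [[-0.5,2.7,-0.6],[-0.7,-1.74,0],0.5],
    [[-0.5,2.7,-0.6],[-0.7,-1.74,0],0.5],
    [[0,0,0],[0,0,0],0.5],
    [[0,0,0],[0,0,0],0.5]
  ]
}}

```text
t: 2.9
eef_pos: [516.2, 218.5, 246.4]
tcp_rot: [2.88, 0.001, 1.19]
ft_force: [-0.4, 0.2, 0.4]
opening: 0.501
grip_force: 0.0
```

Call:
{"fn": "move_arm", "kwargs": {
  "commands": [
    [[0.42,-0.1,-1.4],[0,0,0],0.5],
    [[0.42,-0.1,-1.4],[0,0,0],0.5],
    [[0.42,-0.1,-1.4],[0,0,0],0.5],
    [[0.42,-0.1,-1.4],[0,0,0],0.5],
    [[0,0,0],[0,0,0],0.5],
    [[0,0,0],[0,0,0],0.5]
  ]
}}

```text
t: 3.5
eef_pos: [533.7, 213.3, 191.0]
tcp_rot: [2.88, 0.0, 1.187]
ft_force: [-0.1, 0.4, -0.0]
opening: 0.498
grip_force: 0.0
```

Run:
```python
from h import *
s=read_camera("side");t=read_camera("top");cv2.imwrite("pics/s1.png",s);cv2.imwrite("pics/t1.png",t)
p=np.array(state()["eef_pos"]);print(p,proj("side",p),proj("top",p))
m=np.hstack([crop(s,170,90,80,90,400,450),crop(t,120,160,80,90,400,450)])
cv2.imwrite("pics/m2.png",cv2.convertScaleAbs(m,alpha=1.3,beta=10))
```

```text
[533.67801218 213.81613564 191.5352239 ] [198.90644373 120.76674499] [149.38544519 212.85584428]
```

View pics/m2.png

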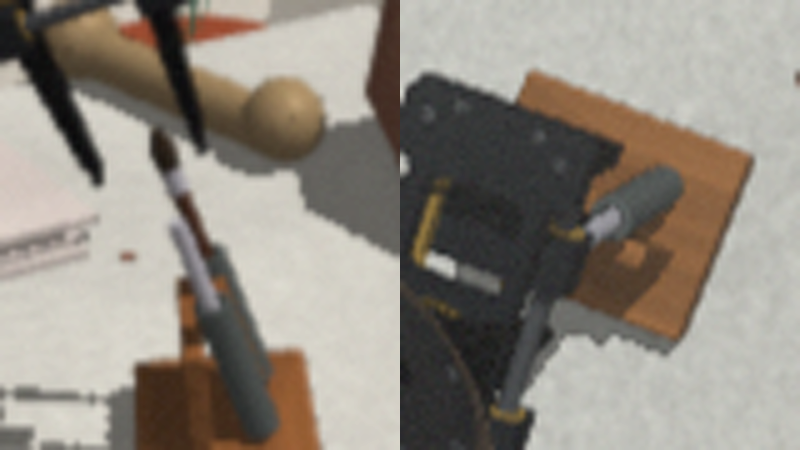

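Call:
{"fn": "move_arm", "kwargs": {
  "commands": [
    [[0.2,-0.07,-0.86],[0,0,0],0.5],
    [[0.2,-0.07,-0.86],[0,0,0],0.5],
    [[0.2,-0.07,-0.86],[0,0,0],0.5],
    [[0.2,-0.07,-0.86],[0,0,0],0.5],
    [[0.2,-0.07,-0.86],[0,0,0],0.5],
    [[0.2,-0.07,-0.86],[0,0,0],0.5],
    [[0.2,-0.07,-0.86],[0,0,0],0.5],
    [[0,0,0],[0,0,0],0.5],
    [[0,0,0],[0,0,0],0.5]
  ]
}}

```text
t: 4.5
eef_pos: [547.4, 209.2, 130.3]
tcp_rot: [2.88, 0.0, 1.188]
ft_force: [0.9, -0.3, 0.1]
opening: 0.501
grip_force: 0.0
```

Run:
```python
from h import *
s=read_camera("side");t=read_camera("top")
p=np.array(state()["eef_pos"]);print(p,proj("side",p),proj("top",p))
m=np.hstack([crop(s,175,100,64,72,400,450),crop(t,120,170,64,72,400,450)])
cv2.imwrite("pics/m3.png",cv2.convertScaleAbs(m,alpha=1.3,beta=10))
```

```text
[547.47911516 209.30135972 130.80974031] [207.05339918 142.02118443] [158.49905085 206.96909346]
```

View pics/m3.png

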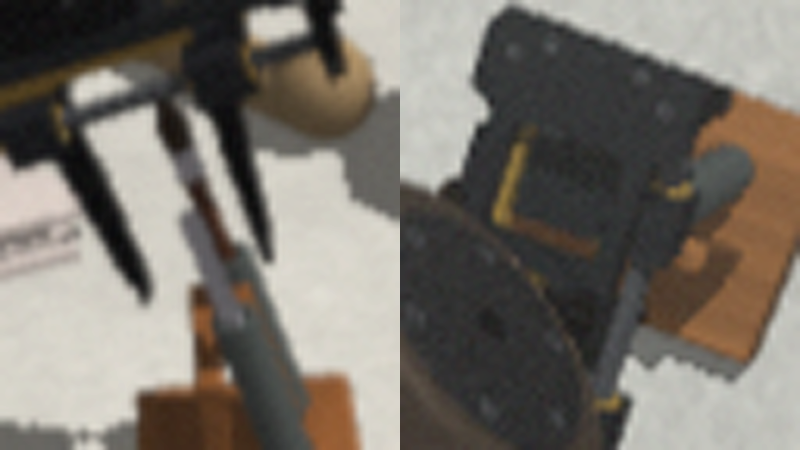

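Side view: fingertips at (147,300) and (268,260) straddle the rod, crossing at about (214,278), within 2 mm of centred. I'll nudge it and close.

Call:
{"fn": "move_arm", "kwargs": {
  "commands": [
    [[0.1,-0.04,0],[0,0,0],0.3],
    [[0,0,0],[0,0,0],0.2],
    [[0,0,0],[0,0,0],0.12],
    [[0,0,0],[0,0,0],0.0],
    [[0,0,0],[0,0,0],0.0],
    [[0,0,0],[0,0,0],0.0],
    [[0,0,0],[0,0,0],0.0],
    [[0,0,0],[0,0,0],0.0]
  ]
}}

```text
t: 5.4
eef_pos: [548.5, 208.8, 130.5]
tcp_rot: [2.879, -0.0, 1.189]
ft_force: [0.8, -0.2, 0.2]
opening: 0.097
grip_force: 30.0
```

Call:
{"fn": "move_arm", "kwargs": {
  "commands": [
    [[-0.12,0.05,0.48],[0,0,0],0.0],
    [[-0.24,0.1,0.97],[0,0,0],0.0],
    [[-0.24,0.1,0.97],[0,0,0],0.0],
    [[-0.24,0.1,0.97],[0,0,0],0.0],
    [[-0.24,0.1,0.97],[0,0,0],0.0],
    [[-0.24,0.1,0.97],[0,0,0],0.0],
    [[-0.24,0.1,0.97],[0,0,0],0.0],
    [[-0.24,0.1,0.97],[0,0,0],0.0],
    [[-0.24,0.1,0.97],[0,0,0],0.0],
    [[-0.24,0.1,0.97],[0,0,0],0.0]
  ]
}}

```text
t: 6.4
eef_pos: [525.3, 218.4, 223.4]
tcp_rot: [2.88, 0.0, 1.188]
ft_force: [-0.2, 0.5, -0.8]
opening: 0.098
grip_force: 30.0
```

Call:
{"fn": "move_arm", "kwargs": {
  "commands": [
    [[-0.24,0.1,0.97],[0,0,0],0.0],
    [[-0.24,0.1,2],[0,0,0],0.0],
    [[0,0,3],[0,0,0],0.0],
    [[0,0,2.5],[0,0,0],0.0],
    [[0,0,0],[0,0,0],0.0]
  ]
}}

```text
t: 6.9
eef_pos: [521.6, 220.7, 311.0]
tcp_rot: [2.876, -0.004, 1.189]
ft_force: [-0.5, 0.4, -0.2]
opening: 0.095
grip_force: 30.0
```

Run:
```python
from h import *
s=read_camera("side")
print(state()["eef_pos"],state()["opening"])
cv2.imwrite("pics/m4.png",cv2.convertScaleAbs(crop(s,160,50,100,130,460,600),alpha=1.3,beta=10))
```

```text
[520.94894773 220.46629733 308.90507599] 0.09681862249296407
```

View pics/m4.png

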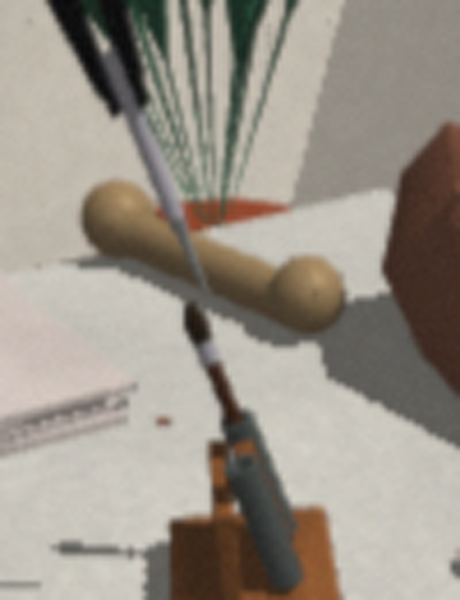

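Call:
{"fn": "move_arm", "kwargs": {
  "commands": [
    [[-0.3,-2.7,0],[0.7,1.74,0],0.0],
    [[-0.3,-2.7,0],[0.7,1.74,0],0.0],
    [[-0.3,-2.7,0],[0.7,1.74,0],0.0],
    [[-0.3,-2.7,0],[0.7,1.74,0],0.0],
    [[-0.3,-2.7,0],[0.7,1.74,0],0.0],
    [[-0.3,-2.7,0],[0.7,1.74,0],0.0],
    [[-0.3,-2.7,0],[0.7,1.74,0],0.0],
    [[-0.3,-2.7,0],[0.7,1.74,0],0.0]
  ]
}}

```text
t: 7.75
eef_pos: [496.1, 3.3, 306.4]
tcp_rot: [-3.139, 0.0, 1.188]
ft_force: [0.3, 0.7, 0.0]
opening: 0.097
grip_force: 30.0
```

Call:
{"fn": "move_arm", "kwargs": {
  "commands": [
    [[-0.35,-2.7,0],[0,0,4.9],0.0],
    [[-0.35,-2.7,0],[0,0,4.9],0.0],
    [[-0.35,-2.7,0],[0,0,4.9],0.0],
    [[-0.35,-2.7,0],[0,0,4.9],0.0],
    [[-0.35,-2.7,0],[0,0,4.9],0.0],
    [[-0.35,-2.7,0],[0,0,4.9],0.0],
    [[-0.35,-2.7,0],[0,0,4.9],0.0],
    [[-0.35,-2.7,0],[0,0,4.9],0.0],
    [[-0.35,-2.7,0],[0,0,4.9],0.0],
    [[-0.35,-2.7,0],[0,0,4.9],0.0]
  ]
}}

```text
t: 8.75
eef_pos: [461.1, -266.6, 306.2]
tcp_rot: [-3.141, -0.002, 2.047]
ft_force: [-0.1, -0.7, -0.2]
opening: 0.096
grip_force: 30.0
```

Call:
{"fn": "move_arm", "kwargs": {
  "commands": [
    [[0,0,-0.5],[0,0,0],0.0],
    [[0,0,0],[0,0,0],0.0],
    [[0,0,0],[0,0,0],0.0]
  ]
}}

```text
t: 9.05
eef_pos: [461.6, -264.9, 301.7]
tcp_rot: [-3.141, -0.001, 2.043]
ft_force: [-0.2, -0.3, -0.4]
opening: 0.096
grip_force: 30.0
```

Call:
{"fn": "move_arm", "kwargs": {
  "commands": [
    [[0,-0.5,0],[0,0,0],0.0],
    [[0,0,-2],[0,0,0],0.0],
    [[0,0,-2],[0,0,0],0.0],
    [[0,0,-1.5],[0,0,0],0.0],
    [[0,0,0],[0,0,0],0.0],
    [[0,0,0],[0,0,0],0.0],
    [[0,0,0],[0,0,0],0.0]
  ]
}}

```text
t: 9.75
eef_pos: [462.2, -270.8, 248.2]
tcp_rot: [3.141, 0.001, 2.044]
ft_force: [0.7, -0.1, -1.0]
opening: 0.095
grip_force: 30.0
```

Run:
```python
from h import *
s=read_camera("side");t=read_camera("top")
p=np.array(state()["eef_pos"]);print(p,state()["tcp_rot"],"tcp",proj("side",p),"tip",proj("side",p-[0,0,105]),"mouth",proj("side",[462,-270,119]))
cv2.imwrite("pics/m5.png",cv2.convertScaleAbs(np.hstack([crop(s,240,205,90,120,450,600),crop(t,345,215,60,103,349,600)]),alpha=1.3,beta=10))
```

```text
[ 462.03424897 -270.78613242  248.11643068] [3.14090437e+00 1.29642574e-03 2.04387000e+00] tcp [293.00821101 240.33955265] tip [288.37888898 289.95244852] mouth [287.16092995 299.27883878]
```

View pics/m5.png

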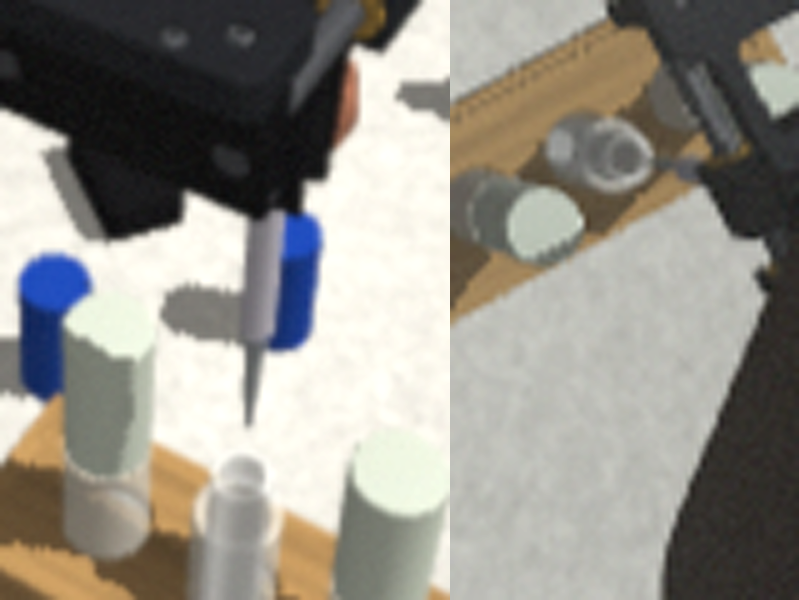

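Run:
```python
from h import *
p=np.array([462.1,-270.8,248.1])
print(proj("top",p-[0,0,105]),proj("top",[462,-270,119]))
```

```text
[379.58413227 242.23810011] [375.91164492 241.67437907]
```

Call:
{"fn": "move_arm", "kwargs": {
  "commands": [
    [[0.05,0.08,-0.8],[0,0,0],0.0],
    [[0,0,-0.8],[0,0,0],0.0],
    [[0,0,-0.8],[0,0,0],0.0],
    [[0,0,-0.6],[0,0,0],0.0],
    [[0,0,-0.6],[0,0,0],0.0],
    [[0,0,-0.6],[0,0,0],0.0],
    [[0,0,-0.6],[0,0,0],0.0],
    [[0,0,-0.6],[0,0,0],0.0],
    [[0,0,0],[0,0,0],0.0],
    [[0,0,0],[0,0,0],0.0]
  ]
}}

```text
t: 10.85
eef_pos: [462.3, -269.9, 193.2]
tcp_rot: [3.142, -0.0, 2.044]
ft_force: [0.9, -0.7, 0.2]
opening: 0.101
grip_force: 30.0
```

Run:
```python
from h import *
s=read_camera("side")
p=np.array(state()["eef_pos"]);print(p,state()["ft_force"],proj("side",p-[0,0,105]))
cv2.imwrite("pics/m6.png",cv2.convertScaleAbs(crop(s,250,235,80,90,530,600),alpha=1.3,beta=10))
```

```text
[ 462.36054688 -269.96930015  193.43687133] [ 0.32990989 -0.47650071  0.63014757] [286.27259316 310.70307944]
```

View pics/m6.png

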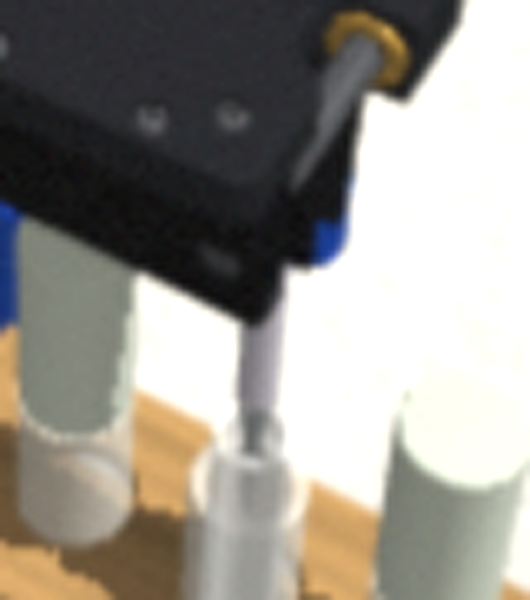

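Call:
{"fn": "move_arm", "kwargs": {
  "commands": [
    [[-0.06,0.03,-0.4],[0,0,0],0.0],
    [[0,0,-0.5],[0,0,0],0.0],
    [[0,0,-0.5],[0,0,0],0.0],
    [[0,0,-0.5],[0,0,0],0.0],
    [[0,0,-0.5],[0,0,0],0.0],
    [[0,0,0],[0,0,0],0.0]
  ]
}}

```text
t: 11.5
eef_pos: [461.4, -269.4, 168.5]
tcp_rot: [-3.141, -0.001, 2.044]
ft_force: [-0.5, 0.3, -0.3]
opening: 0.098
grip_force: 30.0
```

Call:
{"fn": "move_arm", "kwargs": {
  "commands": [
    [[0,0,-0.5],[0,0,0],0.0],
    [[0,0,-0.5],[0,0,0],0.0],
    [[0,0,-0.5],[0,0,0],0.0],
    [[0,0,-0.5],[0,0,0],0.0],
    [[0,0,-0.5],[0,0,0],0.0],
    [[0,0,-0.4],[0,0,0],0.0],
    [[0,0,-0.3],[0,0,0],0.0],
    [[0,0,-0.2],[0,0,0],0.0],
    [[0,0,0],[0,0,0],0.0],
    [[0,0,0],[0,0,0],0.0]
  ]
}}

```text
t: 12.5
eef_pos: [461.7, -269.6, 135.4]
tcp_rot: [3.141, 0.0, 2.044]
ft_force: [0.1, -0.3, -0.2]
opening: 0.098
grip_force: 30.0
```

Call:
{"fn": "move_arm", "kwargs": {
  "commands": [
    [[0,0,-0.1],[0,0,0],0.0],
    [[0,0,-0.1],[0,0,0],0.0],
    [[0,0,-0.1],[0,0,0],0.0],
    [[0,0,-0.1],[0,0,0],0.0],
    [[0,0,-0.1],[0,0,0],0.0],
    [[0,0,-0.1],[0,0,0],0.0],
    [[0,0,-0.1],[0,0,0],0.0],
    [[0,0,0],[0,0,0],0.0],
    [[0,0,0],[0,0,0],0.0]
  ]
}}

```text
t: 13.4
eef_pos: [461.7, -269.6, 128.3]
tcp_rot: [3.142, -0.0, 2.044]
ft_force: [-0.5, -0.5, -0.1]
opening: 0.098
grip_force: 30.0
```

Call:
{"fn": "move_arm", "kwargs": {
  "commands": [
    [[0,0,-0.05],[0,0,0],0.0],
    [[0,0,-0.05],[0,0,0],0.0],
    [[0,0,0],[0,0,0],0.0],
    [[0,0,0],[0,0,0],0.0]
  ]
}}

```text
t: 13.8
eef_pos: [461.7, -269.6, 127.3]
tcp_rot: [3.142, -0.0, 2.044]
ft_force: [0.3, 0.4, -0.2]
opening: 0.099
grip_force: 30.0
```

Call:
{"fn": "move_arm", "kwargs": {
  "commands": [
    [[0,0,-0.05],[0,0,0],0.0],
    [[0,0,-0.05],[0,0,0],0.0],
    [[0,0,0],[0,0,0],0.0],
    [[0,0,0],[0,0,0],0.0]
  ]
}}

```text
t: 14.2
eef_pos: [461.7, -269.6, 126.2]
tcp_rot: [3.142, -0.0, 2.044]
ft_force: [-0.5, 1.6, -0.3]
opening: 0.096
grip_force: 30.0
```

Call:
{"fn": "move_arm", "kwargs": {
  "commands": [
    [[0,0,-0.05],[0,0,0],0.0],
    [[0,0,-0.05],[0,0,0],0.0],
    [[0,0,0],[0,0,0],0.0],
    [[0,0,0],[0,0,0],0.0]
  ]
}}

```text
t: 14.6
eef_pos: [461.7, -269.6, 125.2]
tcp_rot: [3.142, -0.0, 2.044]
ft_force: [0.2, -0.1, -0.2]
opening: 0.098
grip_force: 30.0
```

Call:
{"fn": "move_arm", "kwargs": {
  "commands": [
    [[0,0,-0.05],[0,0,0],0.0],
    [[0,0,-0.05],[0,0,0],0.0],
    [[0,0,0],[0,0,0],0.0],
    [[0,0,0],[0,0,0],0.0]
  ]
}}

```text
t: 15.0
eef_pos: [461.6, -269.6, 124.2]
tcp_rot: [3.142, -0.0, 2.044]
ft_force: [-0.3, -0.9, -0.1]
opening: 0.094
grip_force: 30.0
```

Call:
{"fn": "move_arm", "kwargs": {
  "commands": [
    [[0,0,-0.05],[0,0,0],0.0],
    [[0,0,0],[0,0,0],0.0],
    [[0,0,0],[0,0,0],0.0]
  ]
}}

```text
t: 15.3
eef_pos: [461.7, -269.6, 123.7]
tcp_rot: [3.142, -0.0, 2.044]
ft_force: [1.0, 0.4, -0.1]
opening: 0.096
grip_force: 30.0
```

Call:
{"fn": "move_arm", "kwargs": {
  "commands": [
    [[0,0,-0.05],[0,0,0],0.0],
    [[0,0,-0.05],[0,0,0],0.0],
    [[0,0,0],[0,0,0],0.0],
    [[0,0,0],[0,0,0],0.0]
  ]
}}

```text
t: 15.7
eef_pos: [461.8, -269.7, 123.0]
tcp_rot: [3.141, 0.0, 2.044]
ft_force: [0.5, 0.2, 4.4]
opening: 0.099
grip_force: 30.0
```

Call:
{"fn": "move_arm", "kwargs": {
  "commands": [
    [[0,0,-0.05],[0,0,0],0.0],
    [[0,0,0],[0,0,0],0.0],
    [[0,0,0],[0,0,0],0.0]
  ]
}}

```text
t: 16.0
eef_pos: [461.9, -269.8, 122.6]
tcp_rot: [3.141, 0.001, 2.044]
ft_force: [-0.6, -0.4, 6.3]
opening: 0.098
grip_force: 30.0
```

Floor contact at the expected height (6 N). I'll ease off, release, and rise.

Call:
{"fn": "move_arm", "kwargs": {
  "commands": [
    [[0,0,0.05],[0,0,0],0.0],
    [[0,0,0],[0,0,0],0.15],
    [[0,0,0],[0,0,0],0.25],
    [[0,0,0],[0,0,0],0.35],
    [[0,0,0],[0,0,0],0.4],
    [[0,0,0.5],[0,0,0],0.4],
    [[0,0,1.5],[0,0,0],0.4],
    [[0,0,3],[0,0,0],0.4],
    [[0,0,3],[0,0,0],0.4],
    [[0,0,3],[0,0,0],0.4]
  ]
}}

```text
t: 17.0
eef_pos: [461.5, -269.5, 234.3]
tcp_rot: [3.142, -0.0, 2.044]
ft_force: [0.0, 0.1, 0.2]
opening: 0.402
grip_force: 0.0
```

Call:
{"fn": "move_arm", "kwargs": {
  "commands": [
    [[0.05,2.9,0],[0,0,0],0.65],
    [[0.05,4,0],[0,0,0],0.65],
    [[0.05,4,0],[0,0,0],0.65],
    [[0.05,4,0],[0,0,0],0.65],
    [[0.05,4,-2],[0,0,0],0.65],
    [[0.1,4,-4],[0,0,0],0.65],
    [[0,0,-4],[0,0,0],0.65],
    [[0,0,-2],[0,0,0],0.65],
    [[0,0,0],[0,0,0],0.65],
    [[0,0,0],[0,0,0],0.65]
  ]
}}

```text
t: 18.0
eef_pos: [465.4, -45.4, 118.0]
tcp_rot: [3.141, 0.0, 2.044]
ft_force: [0.9, 0.1, 1.2]
opening: 0.648
grip_force: 0.0
```

Run:
```python
from h import *
s=read_camera("side");t=read_camera("top")
p=np.array(state()["eef_pos"]);print(p,proj("side",p),proj("side",[465,-41,58]),proj("side",[465,-41,0]))
cv2.imwrite("pics/m7.png",cv2.convertScaleAbs(np.hstack([crop(s,190,185,70,105,400,600),crop(s,250,235,70,105,400,600)]),alpha=1.3,beta=10))
```

```text
[465.69904363 -45.59834976 118.70258058] [223.48343986 214.2852386 ] [223.85487197 234.89681635] [225.3511174  253.75637792]
```

View pics/m7.png

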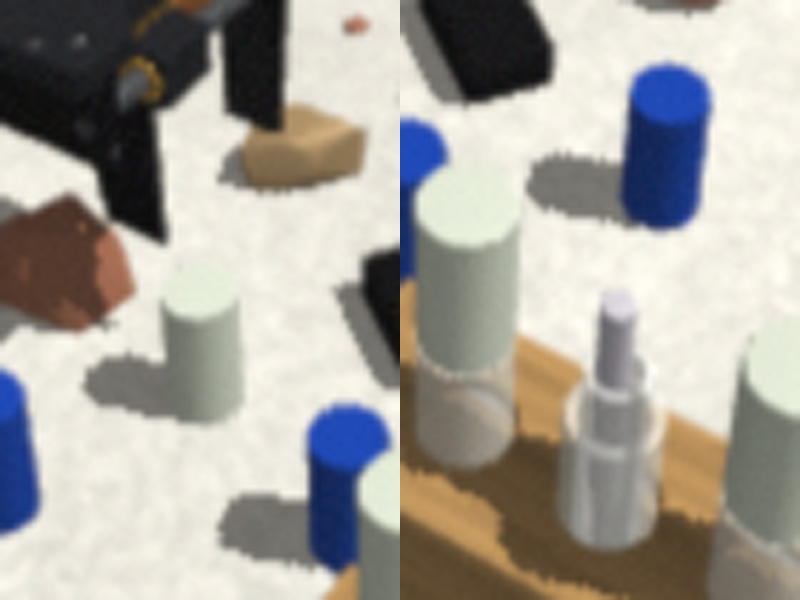

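Right half: the scribe stands in the tube. Left half: cap top centre at side px (225,236), which matches (465,-41).

Call:
{"fn": "move_arm", "kwargs": {
  "commands": [
    [[0,0.45,0],[0,0,0],0.65],
    [[0,0,-2],[0,0,0],0.65],
    [[0,0,-2],[0,0,0],0.65],
    [[0,0,-2],[0,0,0],0.65],
    [[0,0,-2],[0,0,0],0.65],
    [[0,0,-1.2],[0,0,0],0.65],
    [[0,0,-0.6],[0,0,0],0.65],
    [[0,0,0],[0,0,0],0.65],
    [[0,0,0],[0,0,0],0.65]
  ]
}}

```text
t: 19.0
eef_pos: [465.4, -40.8, 20.1]
tcp_rot: [3.141, 0.001, 2.044]
ft_force: [-0.4, 0.3, 1.3]
opening: 0.65
grip_force: 0.0
```

Call:
{"fn": "move_arm", "kwargs": {
  "commands": [
    [[0,0,0],[0,0,0],0.45],
    [[0,0,0],[0,0,0],0.35],
    [[0,0,0],[0,0,0],0.25],
    [[0,0,0],[0,0,0],0.15],
    [[0,0,0],[0,0,0],0.15],
    [[0,0,0],[0,0,0],0.1],
    [[0,0,0],[0,0,0],0.1]
  ]
}}

```text
t: 19.7
eef_pos: [465.1, -40.8, 19.5]
tcp_rot: [3.141, 0.0, 2.044]
ft_force: [0.2, 0.3, 1.1]
opening: 0.292
grip_force: 30.0
```

Call:
{"fn": "move_arm", "kwargs": {
  "commands": [
    [[0,0,1],[0,0,0],0.1],
    [[0,0,3],[0,0,0],0.1],
    [[0,0,4],[0,0,0],0.1],
    [[0,0,4],[0,0,0],0.1],
    [[0,0,4],[0,0,0],0.1],
    [[0,0,4],[0,0,0],0.1],
    [[0,-2,0],[0,0,0],0.1],
    [[0,-3,0],[0,0,0],0.1]
  ]
}}

```text
t: 20.5
eef_pos: [465.1, -90.5, 221.5]
tcp_rot: [3.139, 0.002, 2.046]
ft_force: [-0.1, -0.1, -1.0]
opening: 0.297
grip_force: 30.0
```

Call:
{"fn": "move_arm", "kwargs": {
  "commands": [
    [[-0.06,-3,0],[0,0,0],0.1],
    [[-0.06,-3,0],[0,0,0],0.1],
    [[-0.06,-3,0],[0,0,0],0.1],
    [[-0.06,-3,0],[0,0,0],0.1],
    [[-0.06,-3,0],[0,0,0],0.1],
    [[0,-2,0],[0,0,0],0.1],
    [[0,-0.9,0],[0,0,0],0.1],
    [[0,0,0],[0,0,0],0.1],
    [[0,0,0],[0,0,0],0.1]
  ]
}}

```text
t: 21.4
eef_pos: [461.9, -268.9, 219.6]
tcp_rot: [3.141, -0.0, 2.044]
ft_force: [0.6, 0.9, 0.5]
opening: 0.298
grip_force: 30.0
```

Run:
```python
from h import *
s=read_camera("side");cv2.imwrite("pics/s8.png",s)
p=np.array(state()["eef_pos"]);print(p,state()["tcp_rot"],"rim",proj("side",p-[0,0,20]),"top",proj("side",p+[0,0,38]),"mouth",proj("side",[461.7,-269.6,119]),"per mm along rack y",proj("side",p+[4.5,-8.9,0])-proj("side",p))
cv2.imwrite("pics/m8.png",cv2.convertScaleAbs(crop(s,240,205,80,100,480,600),alpha=1.3,beta=10))
```

```text
[ 461.96486945 -268.76158756  219.60804644] [ 3.14147563e+00 -2.63036183e-04  2.04432272e+00] rim [289.830477   263.94682472] top [292.52852034 234.20159354] mouth [286.84959946 299.17161477] per mm along rack y [6.59198139 3.02457631]
```

View pics/m8.png

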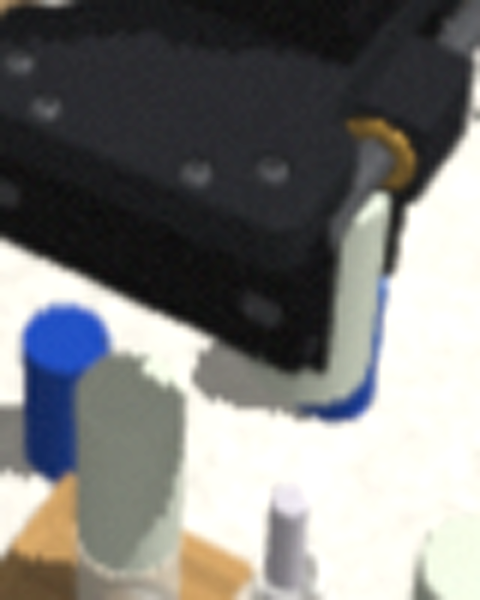

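Call:
{"fn": "move_arm", "kwargs": {
  "commands": [
    [[0,-0.08,-1],[0,0,0],0.1],
    [[0,0,-1.5],[0,0,0],0.1],
    [[0,0,-1.5],[0,0,0],0.1],
    [[0,0,-1],[0,0,0],0.1],
    [[0,0,-0.7],[0,0,0],0.1],
    [[0,0,-0.7],[0,0,0],0.1],
    [[0,0,-0.6],[0,0,0],0.1],
    [[0,0,0],[0,0,0],0.1],
    [[0,0,0],[0,0,0],0.1]
  ]
}}

```text
t: 22.35
eef_pos: [462.1, -270.6, 149.5]
tcp_rot: [3.141, 0.0, 2.044]
ft_force: [-0.7, 0.6, -0.5]
opening: 0.297
grip_force: 30.0
```

Run:
```python
from h import *
s=read_camera("side")
p=np.array(state()["eef_pos"]);print(p,"rim",proj("side",p-[0,0,20]),"mouth",proj("side",[461.7,-269.6,119]))
cv2.imwrite("pics/m9.png",cv2.convertScaleAbs(crop(s,250,245,75,94,480,600),alpha=1.3,beta=10))
```

```text
[ 462.18949927 -270.67085021  149.72074083] rim [287.91082206 295.30562565] mouth [286.84959946 299.17161477]
```

View pics/m9.png

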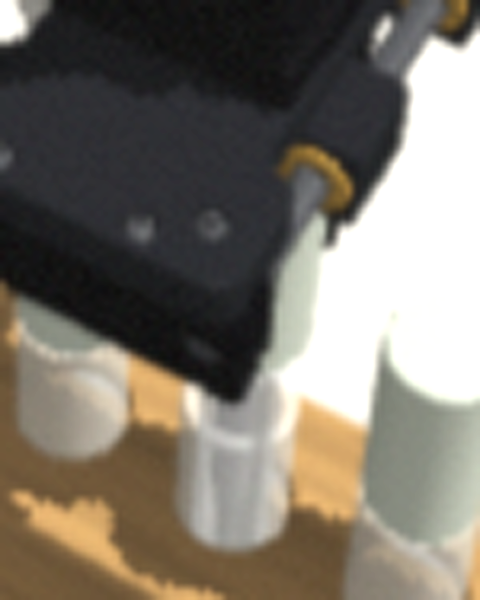

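Cap's right edge sits about 1 mm to the right of the tube body's extrapolated edge. I'll correct (-0.5, +0.8 mm) and lower gently.

Call:
{"fn": "move_arm", "kwargs": {
  "commands": [
    [[-0.05,0.09,0],[0,0,0],0.1],
    [[0,0,-0.3],[0,0,0],0.1],
    [[0,0,-0.3],[0,0,0],0.1],
    [[0,0,-0.3],[0,0,0],0.1],
    [[0,0,-0.2],[0,0,0],0.1],
    [[0,0,-0.1],[0,0,0],0.1],
    [[0,0,-0.1],[0,0,0],0.1],
    [[0,0,0],[0,0,0],0.1]
  ]
}}

```text
t: 23.2
eef_pos: [461.5, -269.6, 136.3]
tcp_rot: [3.142, -0.0, 2.044]
ft_force: [-0.2, 1.2, 0.3]
opening: 0.292
grip_force: 30.0
```

Call:
{"fn": "move_arm", "kwargs": {
  "commands": [
    [[0,0,-0.2],[0,0,0],0.1],
    [[0,0,-0.2],[0,0,0],0.1],
    [[0,0,-0.2],[0,0,0],0.1],
    [[0,0,-0.2],[0,0,0],0.1],
    [[0,0,-0.2],[0,0,0],0.1],
    [[0,0,-0.2],[0,0,0],0.1],
    [[0,0,-0.1],[0,0,0],0.1],
    [[0,0,0],[0,0,0],0.1]
  ]
}}

```text
t: 24.0
eef_pos: [461.5, -269.6, 123.2]
tcp_rot: [-3.142, -0.0, 2.044]
ft_force: [0.2, 0.3, -1.1]
opening: 0.296
grip_force: 30.0
```

Call:
{"fn": "move_arm", "kwargs": {
  "commands": [
    [[0,0,-0.1],[0,0,0],0.1],
    [[0,0,-0.1],[0,0,0],0.1],
    [[0,0,0],[0,0,0],0.1],
    [[0,0,0],[0,0,0],0.1]
  ]
}}

```text
t: 24.4
eef_pos: [461.5, -269.6, 121.4]
tcp_rot: [3.142, -0.0, 2.044]
ft_force: [-0.3, -0.6, 0.0]
opening: 0.292
grip_force: 30.0
```

Call:
{"fn": "move_arm", "kwargs": {
  "commands": [
    [[0,0,-0.1],[0,0,0],0.1],
    [[0,0,-0.1],[0,0,0],0.1],
    [[0,0,0],[0,0,0],0.1],
    [[0,0,0],[0,0,0],0.1]
  ]
}}

```text
t: 24.8
eef_pos: [461.5, -269.6, 119.4]
tcp_rot: [3.142, -0.0, 2.044]
ft_force: [-0.2, -0.5, -0.8]
opening: 0.299
grip_force: 30.0
```

Call:
{"fn": "move_arm", "kwargs": {
  "commands": [
    [[0,0,-0.05],[0,0,0],0.1],
    [[0,0,-0.05],[0,0,0],0.1],
    [[0,0,0],[0,0,0],0.1],
    [[0,0,0],[0,0,0],0.1]
  ]
}}

```text
t: 25.2
eef_pos: [461.6, -269.7, 118.5]
tcp_rot: [3.141, 0.0, 2.044]
ft_force: [-0.3, 0.5, 1.6]
opening: 0.297
grip_force: 30.0
```

Call:
{"fn": "move_arm", "kwargs": {
  "commands": [
    [[0,0,-0.05],[0,0,0],0.1],
    [[0,0,0],[0,0,0],0.1],
    [[0,0,0],[0,0,0],0.1]
  ]
}}

```text
t: 25.5
eef_pos: [461.6, -269.7, 118.4]
tcp_rot: [3.141, 0.0, 2.044]
ft_force: [-1.5, 0.3, 5.9]
opening: 0.291
grip_force: 30.0
```

Seated on the shoulder at the expected height. Release and rise clear.

Call:
{"fn": "move_arm", "kwargs": {
  "commands": [
    [[0,0,0.03],[0,0,0],0.1],
    [[0,0,0],[0,0,0],0.35],
    [[0,0,0],[0,0,0],0.45],
    [[0,0,0],[0,0,0],0.55],
    [[0,0,0],[0,0,0],0.55],
    [[0,0,1],[0,0,0],0.55],
    [[0,0,3],[0,0,0],0.55],
    [[0,0,4],[0,0,0],0.55],
    [[0,0,4],[0,0,0],0.55],
    [[0,0,4],[0,0,0],0.55]
  ]
}}

```text
t: 26.5
eef_pos: [461.2, -269.4, 280.7]
tcp_rot: [3.141, 0.0, 2.044]
ft_force: [0.5, 0.1, -0.5]
opening: 0.554
grip_force: 0.0
```

Call:
{"fn": "move_arm", "kwargs": {
  "commands": [
    [[0,4,0],[0,0,0],0.55],
    [[0,4,0],[0,0,0],0.55],
    [[0,4,0],[0,0,0],0.55],
    [[0,4,0],[0,0,0],0.55],
    [[0,0,0],[0,0,0],0.55],
    [[0,0,0],[0,0,0],0.55]
  ]
}}

```text
t: 27.1
eef_pos: [461.6, -109.1, 279.0]
tcp_rot: [3.141, 0.001, 2.046]
ft_force: [-0.1, -0.4, 0.1]
opening: 0.55
grip_force: 0.0
```

Run:
```python
from h import *
s=read_camera("side");t=read_camera("top")
cv2.imwrite("pics/m10.png",cv2.convertScaleAbs(np.hstack([crop(s,220,225,130,130,400,400),crop(t,320,190,100,100,400,400)]),alpha=1.2,beta=5))
```

```text
(no output)
```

View pics/m10.png

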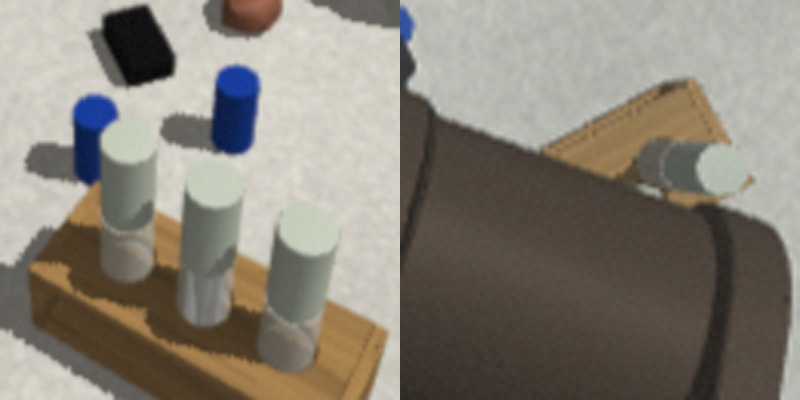

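The middle cap (side view, top at (213,185)) sits square on the shoulder and level with its two neighbours.

```bash
python3 -c "
from cell import env
print(env.job_done())"
```

```text
the job is handed in; nothing more can be done
None
```

The scribe is point-down on the floor of the open tube and the tall white cap sits squarely on the tube's shoulder; the job was handed in at about 27 s, and nothing else was deliberately touched.

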